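Set and lock the die stop

TASK

On the bolted-down stop unit, turn the black knob clockwise until its white pointer line stands at the red tab on the dial. Then swing the lock ring's handle below it clockwise until the ring is firmly tight (about 17 N pushed square on the handle), without forcing it past that, and without losing the knob's setting. Leave the other things on the table as they lie.

Things in the scene. Friction and masses are not known exactly. Their poses are not given: they have to be found in the camera images.
- stop_unit: stop unit, fixed to the table: grey plate 130x120x12 mm with four bolt heads, on it a blue round housing (100 mm across at its foot, 86 mm at its top, to z 39 mm), a steel lock ring, an aluminium dial (88 mm across, z 61 to 69 mm) and a black knob, all on one vertical axis. Origin: on that axis, at the table surface; z up. The unit's highest point is the knob's top, 102 mm above the table
- knob_grip (a point): point on the knob's axis, 97 mm above the table, 5 mm below the top of its bar grip. The bar is 50 mm long (along this frame's x), 16 mm thick (along y) and stands from z 76 to 102 mm over a round skirt 62 mm across; the white pointer line runs from the middle to the +x end of the bar. The knob turns with 0.12 N m of friction and stays where it is left
- stop_knob (a joint): knob angle, rad, growing clockwise seen from above; stops at -1.0 and 2.6. It starts 0.4 to 1.5 rad short of the tab
- knob_mark (a point): point that turns with the knob, in line with its pointer, 34 mm from the axis, 71 mm above the table
- target_mark (a point): point at the inner end of the red tab, also 34 mm from the axis and 71 mm above the table; the tab (its outside 50 mm from the axis, z 62 to 71 mm) sits fast on the dial
- lock_ring: steel lock ring with its handle, between housing and dial: 74 mm across, z 42 to 58 mm. Origin on the unit's axis at the table surface, z up. It starts loose and is tightened clockwise seen from above. The angle at which it gets tight differs every time, 1.0 to 1.9 rad on from the start; let go, it stays tight
- handle (a point): point on the lock ring's handle, 75 mm from the unit's axis and 50 mm above the table. The handle is a level steel rod 12 mm thick that points straight out from the axis, from the ring to a black ball (19 mm thick, centre 92 mm from the axis). At the start it points roughly to the robot's right; tightening moves it at first towards the robot
- ring_squeeze (a joint): how far the ring squeezes its washer, m. Pushed at the handle point the ring takes about 4 N while it turns loose; where it seats this steps to 8 N and rises evenly: 12.8 N at 0.00045, 16 N at 0.00075, 18 N at 0.00094, 22.9 N at 0.0014, the handle point moving 1.3 mm per N. Let go, it eases to 0.00075 at most. Tight is 0.00045 to 0.0014. Too fine to judge by the reading: feel the force
- ring_die: small round steel die with a dark round hole, 43x43x28 mm, standing left of the stop unit; loose; origin at the centre of its underside; a bystander
- slot_die: small round steel die with a slot in its top, 43x43x25 mm, standing left of the stop unit; loose; origin at the centre of its underside; a bystander
- oil_bottle: amber oil bottle with a red pointed cap, 45 mm wide, 121 mm tall, at the back left; loose; origin at the centre of its underside; a bystander
- caliper: slide caliper lying flat, 59x200x10 mm, at the left; loose; origin at the centre of its underside; a bystander
- big_die: round steel die with a hole, 47x47x30 mm, at the right; loose; origin at the centre of its underside; a bystander
- paste_tin: round yellow tin with a white lid, 69x69x44 mm, at the right; loose; origin at the centre of its underside; a bystander
- hex_key: dark L-shaped hex key lying flat, 34x108x7 mm, front right; loose; origin at the centre of its underside; a bystander

How it is judged (in metres and radians):
On the way, in this order (a step that is already met when the one before it is completed fails the run):
1. the knob's pointer stands at the red tab (horizontal distance between knob_mark and target_mark below 0.0032 m), for 0.3 s.
2. the lock ring is tight with the knob still at the tab (horizontal distance between knob_mark and target_mark below 0.0032 m and value of joint ring_squeeze above 0.00045 m), for 0.3 s.
At the end, for the whole second after the job is handed in: The knob's pointer stands within 3.2 mm (at 34 mm from the axis, about 5 degrees) of the red tab, and the lock ring is tight, its washer squeezed 0.45 to 1.4 mm (all of step 2 and value of joint ring_squeeze below 0.0014 m); the robot touches nothing.
It fails at once if the lock ring is forced past tight (more than 1.4 mm squeeze, about 23 N at the handle point) (value of joint ring_squeeze above 0.0014 m).
It fails at once if a thing beside the work is shoved 25 mm or more, or the bottle or the tin is tipped (distance of any of ring_die, slot_die, oil_bottle, caliper, big_die, paste_tin, hex_key from where it was at the start of the episode above 0.025 m or angle between any of oil_bottle, paste_tin's own z axis and vertical above 0.5 rad).
It also fails if it takes over 58 s, if anything falls off the work surface, if the arm or the gripper's body presses on something with over 40 N, if the wrist force passes 120 N, or if a joint passes its speed limit or range.

ROBOT

A 6-joint arm with a two-finger parallel gripper is mounted at the origin on a cart in front of the work surface, level with it; the furniture and walls round the work are solid. World frame = base frame: x ahead of the robot, y to its left, z up, the work surface at z = 0. Lengths are in m, angles in degrees, forces in N, time in s.
With the tool pointing down it reaches from about 0.4 to 0.825 m from the base axis. Payload 7 kg.
Tool frame: the origin (TCP) lies midway between the tips of the shut fingers; the grasp point (between the pads) lies 19 mm behind it; z points along the fingers, y is the line along which they close (so a half turn about z gives the same grasp; the last joint's range is limited). The gripper opens to 88 mm and grips with 3 to 60 N. Pads are 19 mm wide; open, the fingers measure 130 mm over their backs; the gripper's body (78 mm by 193 mm) begins 47 mm behind the grasp point.
Start: joints at [83.027, 20.546, 0.682, 0, -70.136, -16.507], TCP at [0.269, 0.619, 0.227] pointing down, gripper open.
Joint ranges: [-176.03, 176.03], [-82.01, 121.73], [-58.28, 71.71], [-173.87, 95.51], [-174.79, -0.11], [-173.66, 173.66]. Speed limits (degrees/s): [136.94, 136.94, 172.46, 180, 180, 180].

INTERFACE

Orientations are given as a 3x3 rotation matrix whose columns are the frame's x, y, z axes.
In Python, from rig import robot gives the robot as it stands. Calls block until the motion is done:
- robot.goto(position, orientation): joint-space move of the TCP to a pose.
- robot.servo_line(position, ori=None, speed=0.15): straight line of the TCP; ori=None keeps the orientation; speed is the mean speed in m/s.
- robot.movej(angles): joint-space move.
- robot.move_gripper(opening): opening from 0.0 (shut) to 1.0 (fully open); the grip force is fixed at half the most; returns when the fingers have stopped.
- robot.dwell(seconds).
- robot.ik(position, orientation): joint angles nearest the present ones, or None.
- robot.grab_frame(name): name is "scene" or "top"; returns (picture, depth): 384x512x3 uint8, red, green, blue; 384x512 float32, m along the optical axis (not along the pixel's ray), 0 where there is no reading.
- robot.camera_info(name): a dict with "vfov" (degrees; the focal length in pixels is half the picture's height over the tangent of half this angle, whatever the lens; pixels are square), "cx", "cy" (the principal point, pixels), "view" (4x4, takes a point from world to camera coordinates). Camera axes: x right, y down, z forward; pixel columns grow to the right and rows downward; lengths in m; the calibration is good to about 2 mm. A picture is of the moment at which its call begins. camera_info takes no time and is no camera call.
A pose or a line that the arm cannot do raises robot.Unreachable and nothing moves.
- robot.job_done(): hands the job in; it is judged then, once.
Readings, each from a call of its own:
- robot.read_t(): time.
- robot.read_qpos(): joint angles.
- robot.read_qvel(): joint speeds.
- robot.read_effort(): joint torques, N m.
- robot.read_position(): TCP position.
- robot.read_tcp_rot(): TCP orientation.
- robot.read_force(): force on the tool from outside, world axes, zero at the start.
- robot.read_ft_torque(): the same for the moment, N m.
- robot.read_grip_width(): opening from 0.0 (shut) to 1.0 (fully open).
- robot.read_finger_force(): force on a finger pad.
Only numpy, scipy, OpenCV 4.12 (cv2) and the standard library are available. Lean on these libraries where they do the work, as an engineer would, in place of code of your own. Each camera call takes 0.05 s, during which the arm holds its last target. There are 200 camera calls.

## Working session

There is one attempt and no reset: what is moved stays moved. The work goes in short steps, each a Python script; the robot and the scene stay as the last script left them, time stands still between calls to the robot, and variables do not carry over. Pictures are saved under pics/ and viewed, at most 10 in all, crops included, and the job is handed in when it is done.

```bash
ls; mkdir -p pics; python3 - <<'E'
from rig import robot
import cv2, numpy as np
for n in ("top","scene"):
    p,d=robot.grab_frame(n); cv2.imwrite(f"pics/{n}0.png",cv2.cvtColor(p,cv2.COLOR_RGB2BGR)); np.savez(f"{n}0.npz",p=p,d=d)
    c=robot.camera_info(n); print(n,c)
print(robot.read_t(),robot.read_position(),robot.read_tcp_rot(),robot.read_force())
E
```

```text
pics
top {'vfov': 45.778255644067066, 'cx': 259.31986647555885, 'cy': 193.12494270841128, 'view': array([[ 0.01009622, -0.9999363 ,  0.00504665, -0.03433403],
       [-0.98872975, -0.01073671, -0.14932583,  0.53249785],
       [ 0.14937051, -0.00348215, -0.98877516,  1.34231618],
       [ 0.        ,  0.        ,  0.        ,  1.        ]])}
scene {'vfov': 45.52824597055903, 'cx': 255.0890777222931, 'cy': 187.0081776236229, 'view': array([[ 0.63851292, -0.76957786, -0.00715314, -0.31455641],
       [-0.58203263, -0.47678533, -0.65872132,  0.33361064],
       [ 0.50352683,  0.42476544, -0.75235301,  1.29347029],
       [ 0.        ,  0.        ,  0.        ,  1.        ]])}
0.1 [0.26877053 0.61871355 0.2256879 ] [[ 9.17142515e-01 -3.98559101e-01 -4.99452439e-04]
 [-3.98559397e-01 -9.17141398e-01 -1.43632313e-03]
 [ 1.14391147e-04  1.51637447e-03 -9.99998844e-01]] [-0.2078274   1.17666169  0.36478826]
```

View pics/top0.png

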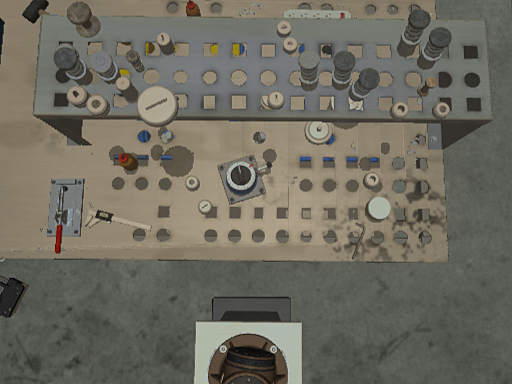

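View pics/scene0.png

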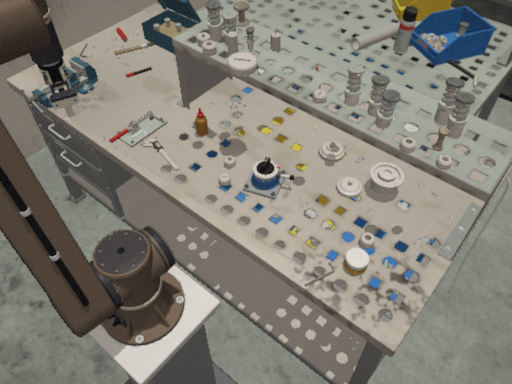

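The top view shows the unit near (241,177) with its handle to the right at about (266,168). The scene view shows it at (266,175). I'll enlarge both.

```bash
cat > h.py <<'E'
import numpy as np, cv2
from rig import robot
def cam(n):
    c=robot.camera_info(n); f=192/np.tan(np.radians(c["vfov"]/2)); return f,c["cx"],c["cy"],np.array(c["view"])
def ray(n,u,v,z):   # pixel -> world point on plane z
    f,cx,cy,V=cam(n); R,t=V[:3,:3],V[:3,3]; o=-R.T@t
    d=R.T@np.array([(u-cx)/f,(v-cy)/f,1]); return o+d*(z-o[2])/d[2]
def proj(n,P):
    f,cx,cy,V=cam(n); q=V[:3,:3]@np.asarray(P)+V[:3,3]; return np.array([f*q[0]/q[2]+cx,f*q[1]/q[2]+cy])
def crop(p,u,v,h,k): return cv2.resize(p[v-h:v+h,u-h:u+h],None,fx=k,fy=k,interpolation=cv2.INTER_NEAREST)
E
python3 - <<'E'
from h import *
a=[crop(np.load(n+"0.npz")["p"],u,v,28,7) for n,u,v in(("top",244,177),("scene",268,175))]
cv2.imwrite("pics/c0.png",cv2.cvtColor(np.hstack(a),cv2.COLOR_RGB2BGR))
d=np.load("top0.npz");p,D=d["p"].astype(int),d["d"]
f,cx,cy,V=cam("top")
v,u=np.mgrid[0:384,0:512]; P=np.stack([(u-cx)/f*D,(v-cy)/f*D,D],-1); W=(P-V[:3,3])@V[:3,:3]
S=(slice(149,205),slice(216,272)); w=W[S]; c=p[S]
z=w[...,2]
for lo,hi in((.061,.073),(.09,.11),(.074,.11),(.04,.06)):
    m=(z>lo)&(z<hi); print(lo,hi,m.sum(),w[m].mean(0),w[m].min(0),w[m].max(0), cv2.minAreaRect(w[m][:,:2].astype(np.float32)))
red=(c[...,0]>c[...,1]+60)&(c[...,0]>c[...,2]+60); print("red",[(u0+216,v0+149,w[v0,u0].round(3)) for v0,u0 in np.argwhere(red)])
# shelf
print("shelf",W[110,230:260:10],W[60,225])
E
```

```text
0.061 0.073 370 [0.57928545 0.02665574 0.06865354] [ 0.53769743 -0.0600052   0.06146125] [0.62281627 0.06898454 0.07295745] ((0.5793026685714722, 0.0059546008706092834), (0.127535879611969, 0.08547674864530563), 86.93805694580078)
0.09 0.11 90 [0.58016108 0.02761332 0.10132824] [0.5555695  0.01643146 0.09351825] [0.60391731 0.04061185 0.10787555] ((0.5806271433830261, 0.02764940820634365), (0.04871732369065285, 0.014933518134057522), 14.728755950927734)
0.074 0.11 262 [0.57918011 0.02688378 0.08528396] [ 0.53624151 -0.0063623   0.07400542] [0.61532854 0.06842125 0.10787555] ((0.5866368412971497, 0.028522945940494537), (0.06584963202476501, 0.0805683434009552), 46.645347595214844)
0.04 0.06 89 [ 0.60314966 -0.03263555  0.05340605] [ 0.53846021 -0.06338009  0.04015937] [0.6273179  0.06924661 0.05990658] ((0.5780283212661743, -0.006041683256626129), (0.0574762262403965, 0.13931329548358917), 20.062131881713867)
red [(np.int64(251), np.int64(164), array([ 0.617, -0.003,  0.069])), (np.int64(252), np.int64(164), array([ 0.617, -0.006,  0.069])), (np.int64(250), np.int64(165), array([0.614, 0.   , 0.067])), (np.int64(251), np.int64(165), array([ 0.612, -0.003,  0.075])), (np.int64(249), np.int64(166), array([0.61 , 0.003, 0.072])), (np.int64(250), np.int64(166), array([0.61 , 0.   , 0.069]))]
shelf [[ 0.69794059  0.04706268  0.32206095]
 [ 0.69967998  0.02244635  0.31784252]
 [ 0.69825663 -0.00255062  0.32284993]] [0.82858062 0.06219227 0.32293001]
```

View pics/c0.png

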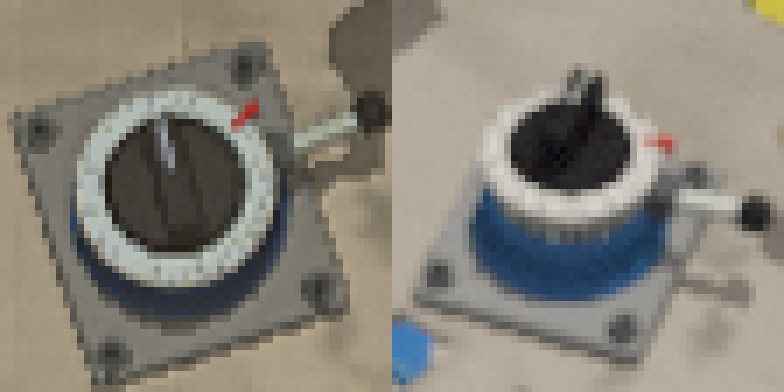

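The pointer is up and slightly left, about +12–15° from x, and the tab is at about −40°. The handle is at about −69°, so the knob turn is around 55° clockwise. Next I'll refine these values and check the shelf clearance.

```bash
cat >> h.py <<'E'
def dial(n,p,g):
    """centre (dial top), red tab angle, pointer angle from one picture; g = rough unit centre xy"""
    q=p.astype(int); v,u=np.mgrid[0:384,0:512]
    f,cx,cy,V=cam(n); R=V[:3,:3]; o=-R.T@V[:3,3]
    d=np.stack([(u-cx)/f,(v-cy)/f,np.ones_like(u)],-1)@R
    def at(z): return (o+d*((z-o[2])/d[...,2])[...,None])[...,:2]
    A=at(.069); r=np.hypot(*(A-g).transpose(2,0,1))
    m=((q.min(-1)>150)&(r<.049)&(r>.028)).astype(np.uint8)
    c=max(cv2.findContours(m,cv2.RETR_EXTERNAL,cv2.CHAIN_APPROX_NONE)[0],key=len)[:,0]
    B=A[c[:,1],c[:,0]]
    C,rad=cv2.minEnclosingCircle(B.astype(np.float32)); C=np.array(C)
    e=cv2.fitEllipse((B*1e4).astype(np.float32)); 
    W=at(.071); red=(q[...,0]-np.maximum(q[...,1],q[...,2])); rm=(red>35)&(np.hypot(*(W-g).transpose(2,0,1))<.056)
    T=np.average(W[rm],axis=0,weights=red[rm])
    return dict(C=C,rad=rad,ell=np.array(e[0])/1e4,axes=np.array(e[1])/1e4,tab=T)
def ang(v): return np.degrees(np.arctan2(v[1],v[0]))
E
python3 - <<'E'
from h import *
g=np.array([.580,.0272])
for n in("top","scene"):
    p=np.load(n+"0.npz")["p"]; r=dial(n,p,g); print(n,r,"tab",ang(r["tab"]-r["ell"]),np.linalg.norm(r["tab"]-r["ell"]))
# pointer: bright bluish line on black bar, bar top z .102
for n in("top","scene"):
    p=np.load(n+"0.npz")["p"].astype(int); W=[];w=[]
    for v in range(150,195):
        for u in range(225,290):
            x=ray(n,u,v,.102)[:2]
            if np.hypot(*(x-g))<.030: W.append(x);w.append(p[v,u].mean())
    W=np.array(W);w=np.array(w); k=w>85; print(n,"pointer px",k.sum(),W[k].mean(0)-g,ang(W[k].mean(0)-g)); print(np.c_[(W[k]-g)*1e3,w[k]].round(0).tolist())
# ball
for n in("top","scene"):
    print(n,"ball",[ray(n,*px,.05).round(4) for px in ([(216+372/7,149+110/7)] if n=="top" else [(240+(755-392)/7,147+213/7)])])
d=np.load("scene0.npz")["d"]; f,cx,cy,V=cam("scene"); v,u=np.mgrid[0:384,0:512]
P=np.stack([(u-cx)/f*d,(v-cy)/f*d,d],-1); W=(P-V[:3,3])@V[:3,:3]
for y in(.1,0.,-.1):
  for z in np.arange(.06,.36,.02):
    m=(abs(W[...,1]-y)<.03)&(abs(W[...,2]-z)<.01)&(W[...,0]>.64)&(W[...,0]<1.2)&(d>0)
    if m.any(): print("shelf y",y,"z",z.round(2),m.sum(),W[m][:,0].min().round(3),np.median(W[m][:,0]).round(3))
print(ray("top",240,118,.32))
E
```

```text
top {'C': array([0.58213145, 0.02825801]), 'rad': 0.041686054319143295, 'ell': array([0.58211812, 0.02862882]), 'axes': array([0.07880698, 0.08040073]), 'tab': array([ 0.61340294, -0.00188378])} tab -44.284067518658595 0.04370079602857294
scene {'C': array([0.58027536, 0.03074727]), 'rad': 0.046031441539525986, 'ell': array([0.58107515, 0.03084062]), 'axes': array([0.08058094, 0.0824606 ]), 'tab': array([ 0.61233158, -0.00225989])} tab -46.64130182363209 0.045525909563812104
top pointer px 41 [0.01967913 0.00164979] 4.7921647013762225
[[29.0, 5.0, 154.0], [29.0, 2.0, 158.0], [29.0, -1.0, 171.0], [29.0, -4.0, 166.0], [26.0, 13.0, 167.0], [26.0, 10.0, 154.0], [26.0, 8.0, 148.0], [26.0, 5.0, 86.0], [26.0, -1.0, 117.0], [26.0, -4.0, 120.0], [26.0, -7.0, 157.0], [26.0, -10.0, 157.0], [26.0, -13.0, 173.0], [23.0, 19.0, 181.0], [23.0, 16.0, 154.0], [23.0, 13.0, 102.0], [23.0, 7.0, 92.0], [23.0, 5.0, 113.0], [23.0, -13.0, 126.0], [23.0, -16.0, 158.0], [20.0, 22.0, 182.0], [20.0, 19.0, 145.0], [20.0, 7.0, 109.0], [20.0, 5.0, 134.0], [20.0, -19.0, 123.0], [20.0, -22.0, 172.0], [17.0, 22.0, 143.0], [17.0, 4.0, 160.0], [17.0, -22.0, 128.0], [14.0, 25.0, 150.0], [14.0, 4.0, 148.0], [15.0, -25.0, 128.0], [11.0, 28.0, 161.0], [11.0, 4.0, 126.0], [11.0, 1.0, 120.0], [8.0, 28.0, 105.0], [8.0, 4.0, 115.0], [8.0, 1.0, 139.0], [9.0, -28.0, 115.0], [5.0, 1.0, 143.0], [6.0, -28.0, 101.0]]Traceback (most recent call last):
  File "<stdin>", line 10, in <module>
  File "h.py", line 6, in ray
    f,cx,cy,V=cam(n); R,t=V[:3,:3],V[:3,3]; o=-R.T@t
              ~~~^^^
  File "h.py", line 4, in cam
    c=robot.camera_info(n); f=192/np.tan(np.radians(c["vfov"]/2)); return f,c["cx"],c["cy"],np.array(c["view"])
ValueError: time passes only in moves, steps and waits
```

```bash
sed -i 's/^def cam/import functools\n@functools.cache\ndef cam/' h.py; python3 - <<'E'
from h import *
for n in("top","scene"):
    px=(216+372/7,149+110/7) if n=="top" else (240+(755-392)/7,147+213/7)
    b=ray(n,*px,.05); print(n,"ball",b.round(4),ang(b[:2]-[.5812,.029]),np.hypot(*(b[:2]-[.5812,.029])))
d=np.load("scene0.npz")["d"]; f,cx,cy,V=cam("scene"); v,u=np.mgrid[0:384,0:512]
P=np.stack([(u-cx)/f*d,(v-cy)/f*d,d],-1); W=(P-V[:3,3])@V[:3,:3]
for y in(.05,-.05):
  for z in np.arange(.06,.36,.02):
    m=(abs(W[...,1]-y)<.05)&(abs(W[...,2]-z)<.01)&(W[...,0]>.64)&(W[...,0]<1.2)&(d>0)
    if m.any(): print("shelf y",y,"z",z.round(2),m.sum(),W[m][:,0].min().round(3),np.median(W[m][:,0]).round(3))
print(ray("top",240,118,.32))
q0=np.array(robot.read_qpos())
def R(a): # tool y axis at world angle a, z down
    a=np.radians(a); y=np.array([np.cos(a),np.sin(a),0]); z=np.array([0,0,-1.]); return np.c_[np.cross(y,z),y,z]
C=np.array([.581,.0287])
for a in(105.6,-74.4,45,-135): print("knob",a,np.round(robot.ik([*C,.08],R(a)),1))
for th in(-60,-69,-90,-120,-150,-180):
  for s in(0,180):
    a=th-90+s; p=C+.073*np.array([np.cos(np.radians(th)),np.sin(np.radians(th))]); q=robot.ik([*p,.042],R(a)); print("handle",th,s,None if q is None else np.round(q,1))
E
```

```text
top ball [ 0.6192 -0.0578  0.05  ] -66.35288122595365 0.09471504857617309
scene ball [ 0.6188 -0.057   0.05  ] -66.39374822690603 0.09380957930071462
shelf y 0.05 z 0.28 31 0.678 0.681
shelf y 0.05 z 0.3 130 0.676 0.681
shelf y 0.05 z 0.32 1280 0.677 0.808
shelf y -0.05 z 0.28 32 0.677 0.682
shelf y -0.05 z 0.3 150 0.676 0.681
shelf y -0.05 z 0.32 1176 0.676 0.792
shelf y -0.05 z 0.34 141 0.699 0.715
[0.67832073 0.02201546 0.32      ]
knob 105.6 [ 22.1  19.6 -21.9   0.  -48.5 -96.5]
knob -74.4 [ 22.1  19.6 -21.9   0.  -48.5  83.5]
knob 45 [  22.1   19.6  -21.9    0.   -48.5 -157.1]
knob -135 [ 22.1  19.6 -21.9   0.  -48.5  22.9]
handle -60 0 [ 14.9  25.2 -19.1   0.  -45.8  15.1]
handle -60 180 [  14.9   25.2  -19.1    0.   -45.8 -164.9]
handle -69 0 [ 14.7  24.4 -20.4   0.  -45.2   6.3]
handle -69 180 [  14.7   24.4  -20.4    0.   -45.2 -173.7]
handle -90 0 [ 14.9  22.4 -23.8   0.  -43.8 -14.9]
handle -90 180 [ 14.9  22.4 -23.8   0.  -43.8 165.1]
handle -120 0 [ 17.   19.6 -28.6   0.  -41.8 -47. ]
handle -120 180 [ 17.   19.6 -28.6   0.  -41.8 133. ]
handle -150 0 [ 20.9  17.4 -32.1   0.  -40.5 -80.9]
handle -150 180 [ 20.9  17.4 -32.1   0.  -40.5  99.1]
handle -180 0 [  25.4   16.7  -33.2   -0.   -40.  -115.4]
handle -180 180 [ 25.4  16.7 -33.2   0.  -40.   64.6]
```

The unit's centre is at about (.581, .029), the tab at about −45.4°, the pointer at about 15.5° and the handle at −66.4°. The shelf's front edge is at x = .676 with its underside at about z .27. Next I'll turn the knob.

```bash
cat >> h.py <<'E'
def R(a): # tool y axis at world angle a (deg), tool z down
    a=np.radians(a); y=np.array([np.cos(a),np.sin(a),0]); z=np.array([0,0,-1.]); return np.c_[np.cross(y,z),y,z]
C=np.array([.581,.0287])
E
python3 - <<'E'
from h import *
r0=R(15.5-90)
robot.goto([.36,.40,.2],r0); robot.goto([.5,.05,.17],r0); robot.goto([*C,.125],r0)
robot.servo_line([*C,.081],speed=.08)
print(robot.read_t(),robot.read_force(),robot.read_position())
robot.move_gripper(0.0)
print(robot.read_t(),robot.read_grip_width(),robot.read_force(),robot.read_ft_torque())
q=np.array(robot.read_qpos()); print(q)
q[5]-=15.5+45.4
robot.movej(q); robot.dwell(.2)
y=np.array(robot.read_tcp_rot())[:,1]; print("bar angle",ang(y)+90,robot.read_force(),robot.read_ft_torque(),robot.read_t())
robot.move_gripper(0.6)
print(robot.read_force(),robot.read_grip_width())
robot.servo_line([C[0],C[1],.118],speed=.1)
robot.servo_line([.40,.05,.2],speed=.25)
print(robot.read_t())
for n in("top","scene"):
    p,d=robot.grab_frame(n); np.savez(n+"1.npz",p=p,d=d)
a=[crop(np.load(n+"1.npz")["p"],u,v,28,7) for n,u,v in(("top",244,177),("scene",268,175))]
cv2.imwrite("pics/c1.png",cv2.cvtColor(np.hstack(a),cv2.COLOR_RGB2BGR))
E
```

```text
3.6167 [-0.60369898  0.51088634  0.59160683] [0.58122429 0.02886657 0.08141181]
4.7417 0.177185973874037 [ 3.84936088 -6.8647797  -0.9654063 ] [-2.55353846 -1.13978095 -0.10796312]
[ 22.00384862  19.58182855 -21.85594541   0.10841844 -48.58578204
  83.4114855 ]
bar angle -45.412967826224985 [ 0.07944224  7.74131808 -1.08934446] [ 2.87242948  0.01897789 -0.07564511] 5.9417
[ 0.13553979 -0.05192462 -0.24232618] 0.5995363275879667
8.225
```

View pics/c1.png

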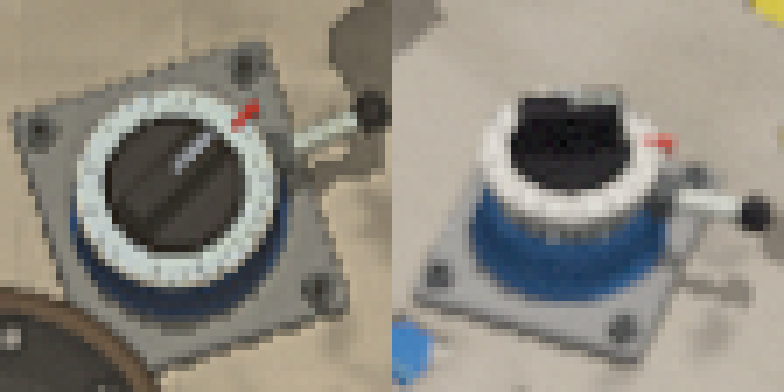

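The pointer now lines up with the tab: in the top view the line runs (178,170)→(212,135), heading at the tab at (235,127)–(258,105). Next I'll straddle the handle and swing it, watching the force.

```bash
cat > swing.py <<'E'
from h import *
import json
OFF=.0135
def pose(phi,off,z=.043):
    a=np.radians(phi); rad=np.array([np.cos(a),np.sin(a)]); cw=np.array([rad[1],-rad[0]])
    return [*(C+.073*rad+off*cw),z],R(phi-90),cw
phi=-66.4
robot.move_gripper(.45)
p,o,_=pose(phi,0,.085)
robot.goto([.45,-.06,.10],o); robot.servo_line(p,speed=.12)
p,o,_=pose(phi,0); robot.servo_line(p,speed=.06); robot.dwell(.1)
f0=np.array(robot.read_force()); print("bias",f0,"t",robot.read_t())
log=[]; step=3.0; v=.05
while robot.read_t()<45 and phi>-66.4-125:
    phi-=step; p,o,cw=pose(phi,OFF); robot.servo_line(p,o,speed=v)
    if step<3: robot.dwell(.08)
    F=-(np.array(robot.read_force())[:2]-f0[:2])@cw
    log.append((round(phi,1),round(F,1),round(robot.read_finger_force(),1),round(robot.read_ft_torque()[2],2)))
    if F>6.5 and step==3: step=.8; v=.02
    if F>14.5: step=.4
    if F>16.8: break
print(log); print(robot.read_t(),robot.read_force(),robot.read_position()); json.dump(phi,open("phi.json","w"))
E
python3 swing.py
```

```text
bias [ 0.10505284  0.17603765 -0.4182547 ] t 11.9583
[(-69.4, np.float64(-0.1), 0.3, np.float64(-0.07)), (-72.4, np.float64(2.1), 1.1, np.float64(-0.02)), (-75.4, np.float64(3.1), 1.4, np.float64(-0.03)), (-78.4, np.float64(3.1), 1.4, np.float64(0.02)), (-81.4, np.float64(2.5), 1.4, np.float64(-0.0)), (-84.4, np.float64(3.0), 1.4, np.float64(0.08)), (-87.4, np.float64(2.1), 1.3, np.float64(0.03)), (-90.4, np.float64(2.1), 1.3, np.float64(0.05)), (-93.4, np.float64(2.7), 1.3, np.float64(0.02)), (-96.4, np.float64(2.5), 1.3, np.float64(0.04)), (-99.4, np.float64(1.8), 1.3, np.float64(0.01)), (-102.4, np.float64(3.5), 1.3, np.float64(0.03)), (-105.4, np.float64(2.4), 1.3, np.float64(0.01)), (-108.4, np.float64(2.4), 1.3, np.float64(0.01)), (-111.4, np.float64(2.6), 1.3, np.float64(0.01)), (-114.4, np.float64(1.8), 1.3, np.float64(0.01)), (-117.4, np.float64(3.7), 1.3, np.float64(0.07)), (-120.4, np.float64(1.9), 1.3, np.float64(-0.01)), (-123.4, np.float64(2.7), 1.3, np.float64(0.03)), (-126.4, np.float64(1.7), 1.3, np.float64(-0.04)), (-129.4, np.float64(2.6), 1.3, np.float64(0.04)), (
[... 546 characters left out ...]
.06)), (-158.8, np.float64(12.1), 6.0, np.float64(0.07)), (-159.6, np.float64(13.0), 6.3, np.float64(0.1)), (-160.4, np.float64(13.7), 6.6, np.float64(0.14)), (-161.2, np.float64(13.4), 6.9, np.float64(0.15)), (-162.0, np.float64(15.0), 7.1, np.float64(0.19)), (-162.4, np.float64(14.4), 7.4, np.float64(0.12)), (-162.8, np.float64(14.9), 7.6, np.float64(0.16)), (-163.2, np.float64(15.9), 7.8, np.float64(0.15)), (-163.6, np.float64(16.3), 7.9, np.float64(0.16)), (-164.0, np.float64(16.4), 8.1, np.float64(0.22)), (-164.4, np.float64(16.2), 8.2, np.float64(0.23)), (-164.8, np.float64(17.6), 8.3, np.float64(0.21))]
24.375 [ 11.29089193 -14.98397998  -3.72436121] [0.50786409 0.02074818 0.04307937]
```

```bash
cat > fin.py <<'E'
import json
from swing_pose import *
phi=json.load(open("phi.json")); _,_,cw=pose(phi,0)
F=[]
for i in range(10): robot.dwell(.05); F.append(-np.array(robot.read_force())[:2]@cw)
print("F",np.mean(F),np.std(F))
if not 15<np.mean(F)<20: raise SystemExit("check force")
p,o,_=pose(phi+3,0.002); robot.servo_line(p,o,speed=.04)
robot.dwell(.2); print(robot.read_force(),robot.read_finger_force())
p[2]=.13; robot.servo_line(p,speed=.08); robot.servo_line([.40,.0,.22],speed=.2)
print(robot.read_t())
p=robot.grab_frame("top")[0]; s=robot.grab_frame("scene")[0]
a=[crop(p,244,177,28,7),crop(s,268,175,28,7)]
cv2.imwrite("pics/c2.png",cv2.cvtColor(np.hstack(a),cv2.COLOR_RGB2BGR))
E
sed '/^phi=/,$d' swing.py > swing_pose.py; python3 fin.py
```

```text
F 16.642787187469658 0.5380380927744397
[-0.79675835  0.10689431 -0.69249402] 0.0
27.7167
```

View pics/c2.png

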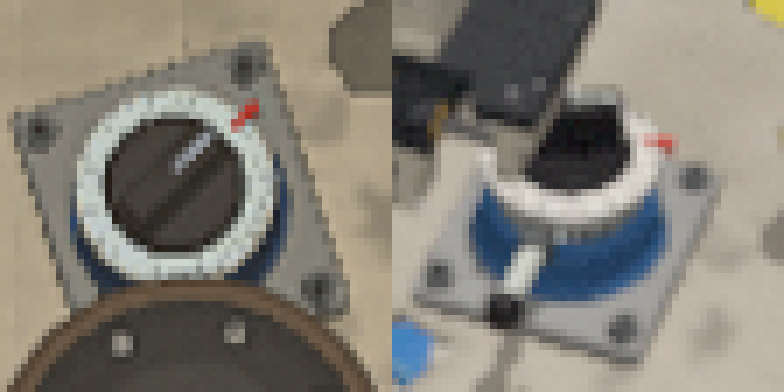

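The knob is still at the tab, with the pointer at (178,170)→(212,135). The handle has swung to the robot side, with its ball at (503,312) in the right half. The hand is clear, so I'm handing in.

```bash
python3 -c "
from rig import robot
print(robot.job_done(),robot.read_t())"
```

```text
the job is handed in; nothing more can be done
the job is handed in; nothing more can be done
```

I handed the job in with the knob's pointer at the red tab (lined up in the camera images) and the lock ring tightened to about 16.6 N at the handle. The hand touches nothing, at about 28 s on the clock; the verdict was not reported back, and I did not re-measure the bystanders.

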